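# Stow the capillary box in the bench drawer

## Robot

A 6-joint arm with a two-finger parallel gripper is mounted at the origin on a cart in front of the work surface, level with it; the furniture and walls round the work are solid. World frame = base frame: x ahead of the robot, y to its left, z up, the work surface at z = 0. Lengths are in mm, angles in rad, forces in N, time in s.
With the tool pointing down it reaches from about 400 to 925 mm from the base axis. Payload 12.5 kg.
Tool frame: the origin (TCP) lies at the very end of the fingers, on their centre line; the grasp point (between the pads) lies 19 mm behind it; x points along the fingers, y is the direction in which the jaws open and shut, and the axes are right-handed (so a half turn about x gives the same grasp; the last joint's range is limited). The gripper opens to 95 mm and grips with 3 to 60 N. Pads are 20 mm wide; open, the fingers measure 119 mm over their backs; the gripper's body (75 mm by 180 mm) begins 59 mm behind the grasp point.
Start: joints at [1.184, 0.491, 1.559, -0, 1.092, -0.106], TCP at [173.185, 600.544, 214.661] pointing down, gripper open.
Joint ranges: [-3.1, 3.1], [-0.84, 2.19], [0.05, 2.79], [-1.13, 4.28], [0.06, 2.93], [-2.69, 2.69]. Speed limits (rad/s): [2.22, 2.22, 2.79, 3.14, 3.14, 3.14].

## Interface

Orientations are given as [roll, pitch, yaw] about the fixed x, y, z axes, in that order (R = Rz(yaw) Ry(pitch) Rx(roll)).
In Python, from cell import * gives the robot as it stands.
- The arm moves only by the tool step_arm, never from a script. Its argument "steps" is a list of rows, each a list of 4 numbers: the shift along the tool's x, y, z in units of 50 mm (1.0 is 50 mm), then the turn about the tool's x in units of 8 degrees (1.0 is 8 degrees). A call has 1 to 20 rows; each row shifts and turns the commanded pose from where the row before left it, along the tool's axes as they then stand; what a row does not reach is not made up. A row lasts 1/8 s, in which the tool goes at most 62.5 mm and 10.7 degrees, less where a joint would pass 70% of its speed; a pose out of reach is approached as far as the arm can. A call is refused whole if a number of a shift passes 1 or a number of a turn 1, either way. A call with a gripper value outside its range is refused whole. "jaw" is the closure, from 0 (fully open) to 1 (shut), set as the call begins (left out, the last holds). The fingers move at their own pace and stop on an object; the grip force is fixed at half the most. Time passes only in rows, so rows that do not move let the fingers close. It gives the time, the measured TCP pose, the force and the opening at its end, in the units of the state.
- state(): the state, without advancing time (a new reading comes with each control period).
- read_camera(name): name is "scene" or "top" or "wrist"; returns the picture (480x640x3 uint8, red, green, blue); there is no depth.
- camera_info(name): a dict with "mtx" (3x3 intrinsics, pixels), "eye" and "attitude" of the camera in the world; the wrist camera has in their place "hand_eye" (4x4, takes a point from camera to tool coordinates, whose origin is the TCP and whose axes are the tool frame's). Camera axes: x right, y down, z forward; pixel columns grow to the right and rows downward; lengths in mm; the calibration is good to about 2 mm. A picture is of the moment at which its call begins: read the wrist's pose just before it. camera_info takes no time and is no camera call.
- job_done(): hands the job in, once; it reports no verdict.
The state is a dict: "t": time; "joints": joint angles; "qvel": joint speeds; "tau": joint torques, N m; "eef_pos": TCP position; "tcp_rot": TCP orientation; "ft_force": force on the tool from outside, world axes, zero at the start; "moment": the same for the moment, N m; "opening": opening from 0.0 (shut) to 1.0 (fully open).
Only numpy, scipy, OpenCV 4.12 (cv2) and the standard library are available. Lean on these libraries where they do the work, as an engineer would, in place of code of your own. Each camera call takes 0.05 s, during which the arm holds its last target.

## Task

Pull the drawer of the small bench-top cabinet fully open, lay the capillary box flat in the oblong nest of the drawer (not the square one), down between the nest's ribs, then slide the drawer fully shut without slamming it. Leave the copper heater insert and the loupe where they are.

Things in the scene. Friction and masses are not known exactly. Their poses are not given: they have to be found in the camera images.
- capillary_box_center (a point): Centre (half-way up) of the capillary box: a flat closed box with a clear lid over a white base, 39 x 71 x 22 mm, loose on the worktop, about 40 g. Its long side runs along its y axis, its short side along x, z up; grasp it across the 39 mm. It lies on either side of the cabinet, exchanged at random with the heater insert.
- heater_insert: Bystander: copper-coloured block with small holes, 38 x 68 x 16 mm, loose on the worktop; origin at the centre of its underside, long side along y. Not to be moved.
- loupe: Bystander: small folding magnifier, 52 x 30 x 16 mm, loose on the worktop; origin at the centre of its underside. Not to be moved.
- cabinet: Low grey cabinet, fixed, 104 mm deep, 230 mm wide, 60 mm high, its front one drawer; position and yaw vary. Origin on the worktop, 57 mm behind the outer surface of the closed drawer's face, mid-width. x points from the drawer front to the back (away from the robot), y to the left as the robot sees it, z up.
- drawer (a joint): Drawer travel in m: 0 shut (face against the cabinet), 0.095 fully open, sliding along the cabinet's -x, level. Starts a little ajar. It takes about 2 N to slide and stays where it is left; the end stops are rigid.
- drawer_handle (a point): Middle of the drawer's steel bar handle, moving with it: level bar 9 mm thick, 90 mm long along the cabinet's y, 34 mm above the worktop, axis 38 mm in front of the drawer's face, a post back to the face at each end (33 mm clear between bar and face, 81 mm between posts). Hook it from above with the fingers behind the bar, or pinch it.
- drawer_face (a point): Middle of the outer surface of the drawer's white face, moving with the drawer: face 224 mm wide, from 6 to 54 mm above the worktop, 10 mm thick; the handle is in front of its middle 100 mm. Axes as the cabinet's.
- long_nest (a point): Centre of the floor of the oblong nest, left in the drawer, moving with it; floor 12 mm above the worktop. 78 mm along the cabinet's x by 46 mm along y, ringed by ribs 6 mm high, 3 mm thick: the box goes in long side along the cabinet's x, either way round. 54 mm behind the face's outer surface, 57 mm from the left wall's inside. Drawer walls rise to 32 mm above the worktop.
- square_nest (a point): Centre of the floor of the other nest, right in the drawer, moving with it: square, 58 x 58 mm, same ribs, for die trays. It stays empty; the capillary box does not fit it.
There are look-alikes about, which are no part of the job. Leave any pink look-alike of the part that bears capillary_box_center alone.

How it is judged (in metres and radians):
On the way, in this order (a step that is already met when the one before it is completed fails the run):
1. the drawer is pulled open, at least 85 of its 95 mm (value of joint drawer above 0.085 m), for 0.2 s.
2. the capillary box lies flat in the oblong nest of the open drawer, let go, the drawer still over 50 mm open (horizontal distance between capillary_box_center and long_nest below 0.008 m and z of capillary_box_center in the frame of long_nest between 0.008 and 0.0145 m and angle between capillary_box_center's own z axis and vertical below 0.08 rad and angle between the y axis of capillary_box_center and the x axis of long_nest, either way round below 0.15 rad and value of joint drawer above 0.05 m and contact force between the fingers and anything else below 0.3 N), for 0.2 s.
3. the drawer is shut (value of joint drawer below 0.004 m), for 0.2 s.
At the end, for the whole second after the job is handed in: The drawer is shut to within 4 mm and at rest; the capillary box lies flat (within 0.08 rad) on the floor of the oblong nest, centre within 8 mm of the nest's, its long side within 0.15 rad of the nest's, after the drawer had been opened to at least 85 mm (horizontal distance between capillary_box_center and long_nest below 0.008 m and z of capillary_box_center in the frame of long_nest between 0.008 and 0.0145 m and angle between capillary_box_center's own z axis and vertical below 0.08 rad and angle between the y axis of capillary_box_center and the x axis of long_nest, either way round below 0.15 rad and value of joint drawer below 0.004 m and velocity of joint drawer between -0.01 and 0.01 m/s); the robot touches nothing.
It fails at once if the drawer is slammed (shutting faster than 0.5 m/s) (velocity of joint drawer below -0.5 m/s).
It fails at once if the heater insert is disturbed (moved by over 15 mm) (distance of heater_insert from where it was at the start of the episode above 0.015 m).
It fails at once if the loupe is disturbed (moved by over 15 mm) (distance of loupe from where it was at the start of the episode above 0.015 m).
It also fails if it takes over 67 s, if anything falls off the work surface, if the arm or the gripper's body presses on something with over 40 N, if the wrist force passes 120 N, or if a joint passes its speed limit or range.

## Working session

There is one attempt and no reset: what is moved stays moved. The work goes in short steps, Python scripts to look and compute and a tool call to move; the robot and the scene stay as the last step left them, time stands still between calls to the robot, and variables do not carry over. Pictures are saved under pics/ and viewed, and the job is handed in when it is done.

Besides the shell and the picture viewer there is one more tool, called after ">>>" as name(argument=value, ...) on one line, values as JSON. step_arm: Moves the arm, as the interface text tells. Its arguments: {"type":"object","properties":{"steps":{"type":"array","items":{"type":"array","items":{"type":"number"}}},"jaw":{"type":"number"}},"required":["steps"]}

```bash
ls; mkdir -p pics; python3 - <<'E'
from cell import *
import cv2
print(state())
for n in ["scene","top","wrist"]:
    print(n,camera_info(n)); cv2.imwrite(f"pics/{n}0.png",read_camera(n)[:,:,::-1])
E
```

```text
pics
{'t': 0.0, 'joints': array([ 1.18438976e+00,  4.91566783e-01,  1.55947269e+00, -4.27221177e-05,
        1.09169143e+00, -1.05575173e-01]), 'qvel': array([ 9.43012275e-04,  4.39004661e-04, -5.77877468e-05,  3.88499740e-04,
       -1.39873987e-03, -1.22255301e-03]), 'tau': array([-3.28321194e-04, -6.12641358e+01, -2.58181965e+01,  6.92670979e-02,
        4.81551338e-02, -1.08031572e-04]), 'eef_pos': array([173.09847072, 600.28674642, 214.04925681]), 'tcp_rot': array([-1.64309632,  1.56965744, -1.923908  ]), 'ft_force': array([ 0.18061781, -0.01165093,  0.08040921]), 'moment': array([-0.00558007, -0.00293034,  0.03650921]), 'opening': 0.9989062448621465}
scene {'mtx': array([[517.11374043,   0.        , 315.50229964],
       [  0.        , 517.11374043, 240.87554739],
       [  0.        ,   0.        ,   1.        ]]), 'eye': array([  89.59590788, -832.83915157, 1019.64645702]), 'attitude': array([-2.3366918 , -0.01637662, -0.45663818])}
top {'mtx': array([[476.53912367,   0.        , 312.97505272],
       [  0.        , 476.53912367, 239.74661596],
       [  0.        ,   0.        ,   1.        ]]), 'eye': array([ 346.09278666,   40.76526828, 1156.75196171]), 'attitude': array([-2.97566295,  0.00723768, -1.58999337])}
wrist {'mtx': array([[396.63327546,   0.        , 323.23310168],
       [  0.        , 396.63327546, 237.05269238],
       [  0.        ,   0.        ,   1.        ]]), 'hand_eye': array([[-1.47870390e-04, -2.72950233e-01,  9.62028143e-01,
        -1.69402770e+02],
       [ 9.99999989e-01, -5.00285478e-05,  1.39512639e-04,
         1.11635708e+00],
       [ 1.00488638e-05,  9.62028153e-01,  2.72950237e-01,
        -7.66577212e+01],
       [ 0.00000000e+00,  0.00000000e+00,  0.00000000e+00,
         1.00000000e+00]])}
```

View pics/top0.png

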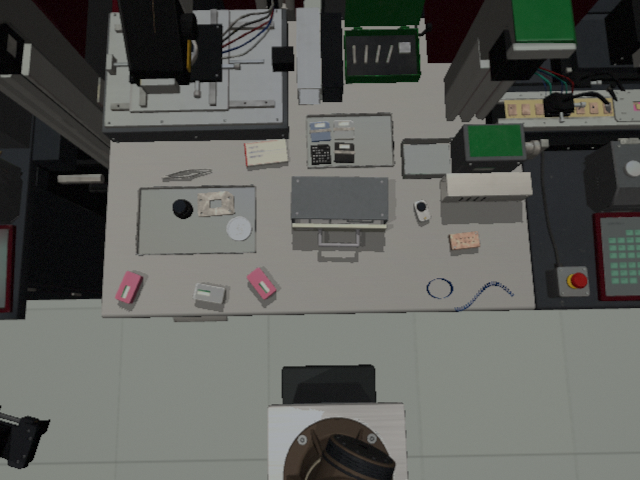

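View pics/scene0.png

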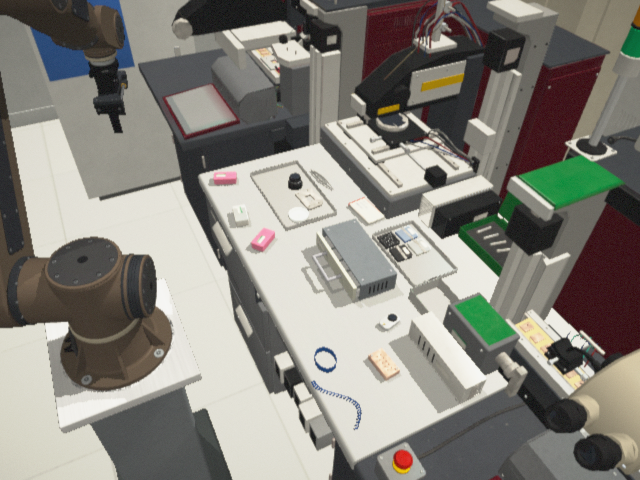

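View pics/wrist0.png

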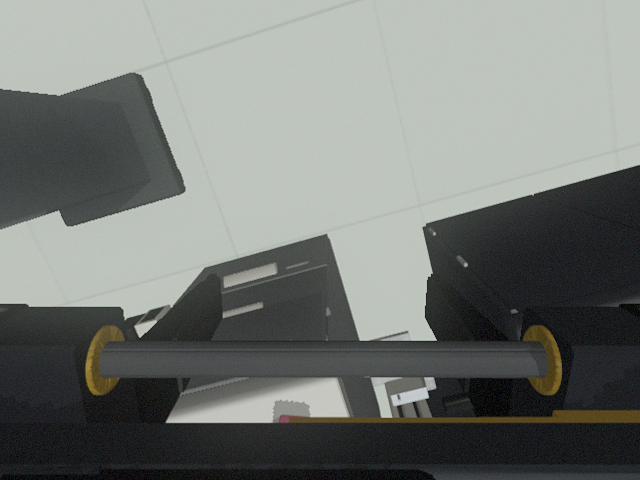

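```bash
cat > h.py <<'E'
from cell import *
import numpy as np, cv2
from scipy.spatial.transform import Rotation as Rn
def rot(a): return Rn.from_euler('xyz',a).as_matrix()
def cam(n,st=None):
    i=camera_info(n); K=i['mtx']
    if n!='wrist': return K,rot(i['attitude']),np.array(i['eye'])
    st=st or state(); R=rot(st['tcp_rot']); H=i['hand_eye']
    return K,R@H[:3,:3],R@H[:3,3]+st['eef_pos']
def ray(c,uv):
    K,R,e=c; d=R@np.linalg.solve(K,[uv[0],uv[1],1.]); return e,d/np.linalg.norm(d)
def onz(c,uv,z):
    e,d=ray(c,uv); return e+d*(z-e[2])/d[2]
def tri(obs):
    A=np.zeros((3,3));b=np.zeros(3);L=[]
    for c,uv in obs:
        e,d=ray(c,uv);P=np.eye(3)-np.outer(d,d);A+=P;b+=P@e;L.append((P,e))
    x=np.linalg.solve(A,b); return x,[np.linalg.norm(P@(x-e)) for P,e in L]
def proj(c,p):
    K,R,e=c; q=K@(R.T@(np.array(p)-e)); return q[:2]/q[2]
def crop(im,box,s,fn):
    x0,y0,x1,y1=box; cv2.imwrite(fn,cv2.resize(im[y0:y1,x0:x1,::-1],None,fx=s,fy=s,interpolation=cv2.INTER_CUBIC))
E
python3 - <<'E'
from h import *
t=cv2.imread('pics/top0.png')[:,:,::-1];s=cv2.imread('pics/scene0.png')[:,:,::-1]
crop(t,(270,165,410,265),5.5,'pics/t_cab.png')
crop(t,(100,250,300,320),4,'pics/t_box.png')
crop(s,(190,150,330,280),4.5,'pics/s_box.png')
crop(s,(290,200,430,340),4.2,'pics/s_cab.png')
K,R,e=cam('wrist');print(R.round(3),e, rot(state()['tcp_rot']).round(3))
E
```

```text
[[ 0.277  0.924  0.262]
 [ 0.961 -0.266 -0.076]
 [-0.001  0.273 -0.962]] [ 99.82525171 622.80577471 383.60781463] [[-0.     0.277  0.961]
 [-0.001  0.961 -0.277]
 [-1.    -0.001 -0.   ]]
```

View pics/t_cab.png

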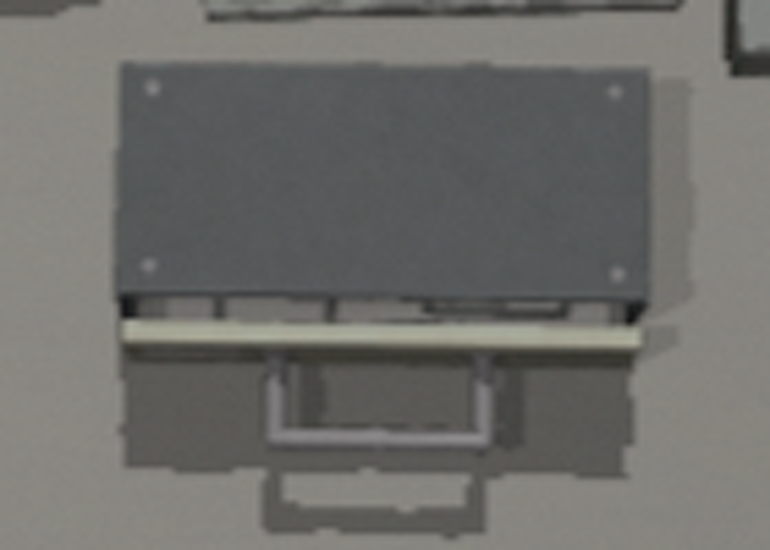

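View pics/t_box.png

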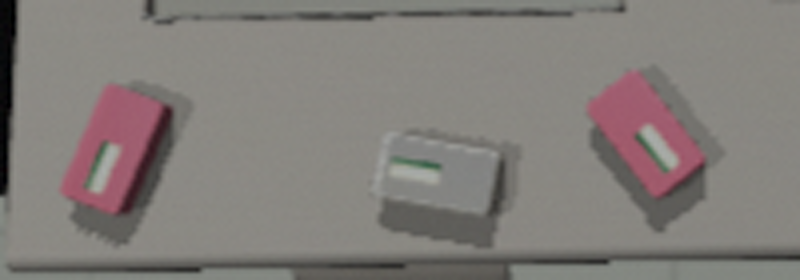

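View pics/s_box.png

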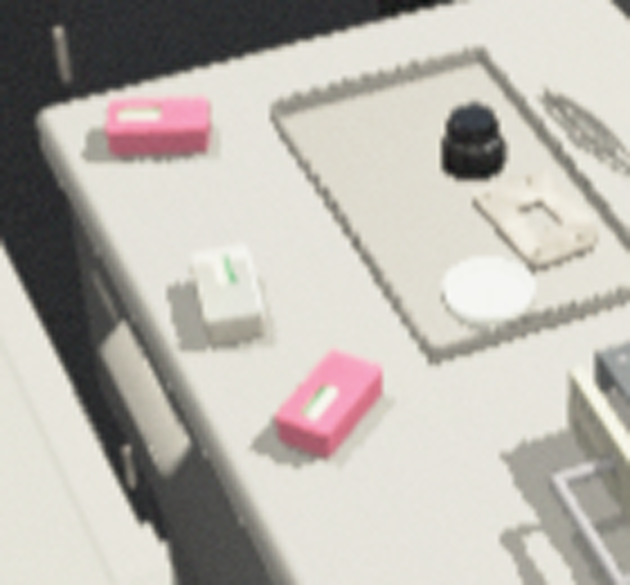

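View pics/s_cab.png

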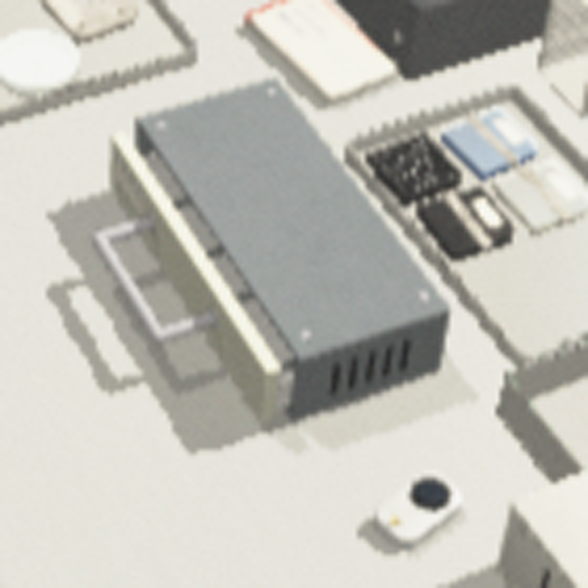

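```bash
cat > m.py <<'E'
from h import *
T=cam('top');S=cam('scene')
def f(c,s,x0,y0): return ((c[0]+.5)/s-.5+x0,(c[1]+.5)/s-.5+y0)
tc=lambda *c:f(c,5.5,270,165)
tb=lambda *c:f(c,4,100,250)
sb=lambda *c:f(c,4.5,190,150)
sc=lambda *c:f(c,4.2,290,200)
for n,a,b in [("scBL",(152,88),(272,92)),("scFL",(148,265),(162,125)),("scBR",(615,92),(425,295)),("scFR",(618,274),(306,333)),
  ("hL",(270,438),(100,233)),("hR",(488,440),(160,331)),("faceL",(123,343),(115,140)),("faceR",(641,347),(275,375))]:
    x,r=tri([(T,tc(*a)),(S,sc(*b))]);print(n,x.round(1),np.round(r,1))
for n,a,b in [("labend_near",(440,172),(233,275)),("lab_far",(390,167),(226,257)),("c",(442,172),(228,290))]:
    x,r=tri([(T,tb(*a)),(S,sb(*b))]);print(n,x.round(1),np.round(r,1))
for p in [(388,133),(502,150),(495,215),(377,197),(440,172),(390,167)]: print(onz(T,tb(*p),22).round(1))
print('pink',onz(T,tb(648,133),11),onz(T,tb(118,150),11))
print('heater',onz(T,(464,241),16),'loupe',onz(T,(421,210),10))
E
python3 m.py
```

```text
scBL [674.8  79.6  60.2] [1.3 1.3]
scFL [595.5  82.7  59.2] [0.2 0.2]
scBR [ 668.6 -120.8   60.2] [1.1 1.1]
scFR [ 587.3 -118.2   62.2] [0.9 0.9]
hL [524.3  31.4  36.3] [1.5 1.5]
hR [520.  -62.2  39.9] [0.6 0.6]
faceL [565.4  94.   47.9] [1.7 1.7]
faceR [ 559.5 -129.1   49.1] [2.4 2.4]
labend_near [415.5 290.6  30.4] [2.1 2.1]
lab_far [420.5 322.7  19.3] [2.9 2.9]
c [414.2 293.2  16.2] [0.2 0.2]
[437.7 324.5  22. ]
[426.3 256.4  22. ]
[388.  260.1  22. ]
[400.  330.2  22. ]
[414.  293.1  22. ]
[417.5 322.9  22. ]
pink [435.54251333 170.77972672  11.        ] [431.62943559 489.60276892  11.        ]
heater [ 526.7262471  -320.08221556   16.        ] loupe [ 607.07207575 -221.91745746   10.        ]
```

>>> step_arm(steps=[[0,0,0,0.95],[0,0,0,0.95],[0,0,0,0.95],[0,0,0,0.95],[0,0,0,0.95],[0,0,0,0.95],[0,0,0,0.95],[0,0,0,0.95],[0,0,0,0.95],[0,0,0,0.95],[0,0,0,0]], jaw=0.68)

```text
t: 1.52
eef_pos: [173.2, 600.4, 214.4]
tcp_rot: [-0.346, 1.57, -1.953]
ft_force: [-0.4, -0.0, 0.0]
opening: 0.319
```

```bash
cat >> h.py <<'E'
def go(p):
    st=state(); R=rot(st['tcp_rot']); d=R.T@(np.array(p)-st['eef_pos'])
    print('pos',st['eef_pos'].round(1),'yang',np.degrees(np.arctan2(R[1,1],R[0,1])).round(2),'tiltx',R[:,0].round(3),'t',st['t'],'F',st['ft_force'].round(1),'op',round(st['opening']*95,1)); print('delta units',(d/50).round(3)); return d
E
python3 -c "
from h import *
go([413,215,214])"
```

```text
pos [173.2 600.4 214.4] yang -2.04 tiltx [-0. -0. -1.] t 1.525 F [-0.4 -0.   0. ] op 30.3
delta units [0.011 5.068 7.533]
```

>>> step_arm(steps=[[0,0.56,0.84,0],[0,0.56,0.84,0],[0,0.56,0.84,0],[0,0.56,0.84,0],[0,0.56,0.84,0],[0,0.56,0.84,0],[0,0.56,0.84,0],[0,0.56,0.84,0],[0,0.56,0.84,0],[0,0,0,0],[0,0,0,0]])

```text
t: 2.9
eef_pos: [411.0, 213.7, 214.6]
tcp_rot: [-2.19, 1.571, 2.487]
ft_force: [0.3, 0.0, 0.6]
opening: 0.318
```

```bash
python3 -c "
from h import *
go([522,-80,214])
cv2.imwrite('pics/w1.png',read_camera('wrist')[:,:,::-1])"
```

```text
pos [411.  213.7 214.6] yang -2.02 tiltx [-0.  0. -1.] t 2.9 F [0.3 0.  0.6] op 30.3
delta units [0.011 2.425 5.793]
```

View pics/w1.png

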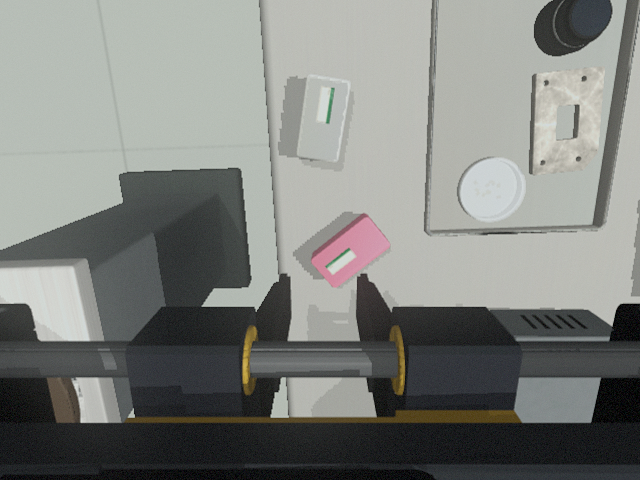

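```bash
python3 -c "
from h import *
w=cv2.imread('pics/w1.png')[:,:,::-1]
crop(w,(280,60,370,180),5,'pics/w1c.png')"
```

```text
(no output)
```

View pics/w1c.png

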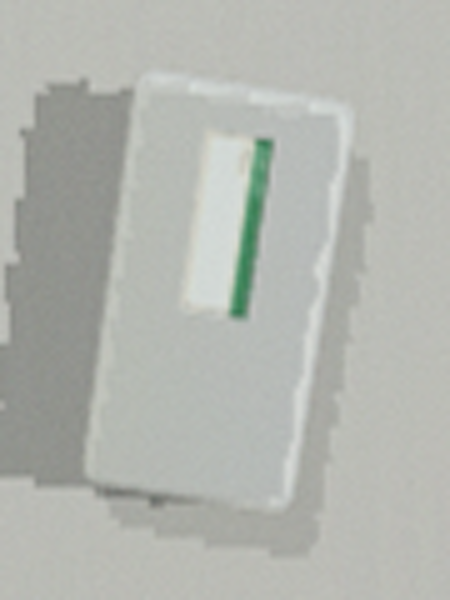

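>>> step_arm(steps=[[0,0.3,0.73,0],[0,0.3,0.73,0],[0,0.3,0.73,0],[0,0.3,0.73,0],[0,0.3,0.73,0],[0,0.3,0.73,0],[0,0.3,0.73,0],[0,0.3,0.73,0],[0,0,0,0],[0,0,0,0]])

```text
t: 4.2
eef_pos: [520.2, -81.2, 214.4]
tcp_rot: [-2.218, 1.57, 2.459]
ft_force: [0.4, -0.1, 0.9]
opening: 0.322
```

```bash
python3 -c "
from h import *
go([522,-15.5,120])
cv2.imwrite('pics/w2.png',read_camera('wrist')[:,:,::-1])"
```

```text
pos [520.2 -81.2 214.4] yang -2.0 tiltx [-0.001  0.    -1.   ] t 4.2 F [ 0.4 -0.1  0.9] op 30.6
delta units [ 1.89  -0.009 -1.313]
```

View pics/w2.png

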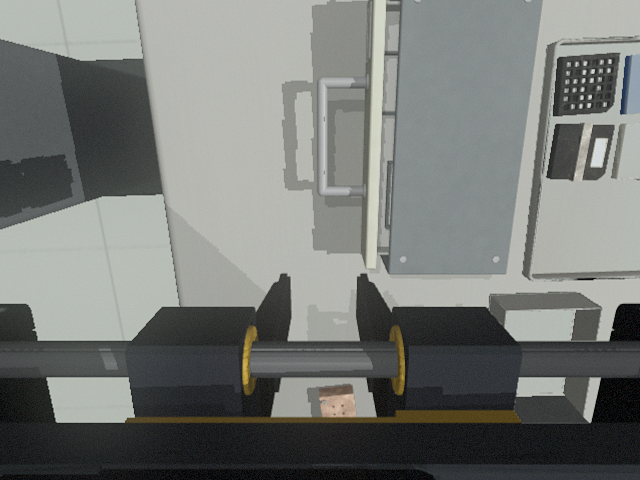

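```bash
python3 - <<'E'
from h import *
W2=cam('wrist')
for n,uv,z in [('hL',(322.5,82),34),('hR',(322.5,191),34),('hmid',(322.5,137),34),('faceR',(368,267),54),('faceT',(370,2),54),('screwFR',(403,259.5),60),('screwBR',(496,259.5),60)]: print(n,onz(W2,uv,z).round(1))
st=state()
st1=dict(st); st1['eef_pos']=np.array([411.0,213.7,214.6]); a=np.radians(-2.02)
y=np.array([np.cos(a),np.sin(a),0]);x=np.array([0,0,-1.]);R=np.stack([x,y,np.cross(x,y)],1)
st1['tcp_rot']=Rn.from_matrix(R).as_euler('xyz')
W1=cam('wrist',st1)
f=lambda c:((c[0]+.5)/5-.5+280,(c[1]+.5)/5-.5+60)
P=[onz(W1,f(c),22) for c in [(138,72),(354,102),(290,510),(87,484)]]
for p in P: print(p.round(1))
P=np.array(P);print(P.mean(0),[np.linalg.norm(P[i]-P[i-1]).round(1) for i in range(4)], np.degrees(np.arctan2(*(P[0]+P[1]-P[2]-P[3])[[1,0]])))
T=cam('top')
tb=lambda c:((c[0]+.5)/4-.5+100,(c[1]+.5)/4-.5+250)
for a,b in [((390,167),(230+9,140)),]: pass
for i,t in enumerate([(388,133),(502,150),(495,215),(377,197)]): 
    pass
# triangulate label: green strip ends in wrist vs top
print(tri([(W1,f((216,225))),(T,tb((415,171)))]))
E
```

```text
hL [523.9  30.7  34. ]
hR [520.8 -59.8  34. ]
hmid [522.4 -13.3  34. ]
faceR [ 558.7 -125.5   54. ]
faceT [561.  83.  54.]
screwFR [ 588.3 -117.4   60. ]
screwBR [ 668.5 -120.1   60. ]
[402.1 333.4  22. ]
[438.8 327.3  22. ]
[426.1 259.1  22. ]
[389.8 265.   22. ]
[414.20483815 296.19113095  22.        ] [np.float64(69.5), np.float64(37.1), np.float64(69.4), np.float64(36.8)] 79.64013778190771
(array([414.72367931, 308.21452714,  21.22080455]), [np.float64(0.2162232079150211), np.float64(0.21622320791510255)])<sys>:0: UserWarning: Gimbal lock detected. Setting third angle to zero since it is not possible to uniquely determine all angles.
```

>>> step_arm(steps=[[0,0,-0.67,0],[0,0,-0.67,0],[0.72,0,0,0],[0.72,0,0,0],[0.72,0,0,0],[0.72,0,0,0],[0,0,0,0],[0,0,0,0]])

```text
t: 5.25
eef_pos: [523.3, -15.0, 71.8]
tcp_rot: [1.536, 1.57, -0.07]
ft_force: [-0.6, 0.3, -0.1]
opening: 0.319
```

```bash
python3 -c "
from h import *
go([522.3,-14.5,17])
cv2.imwrite('pics/w3.png',read_camera('wrist')[:,:,::-1])"
```

```text
pos [523.3 -15.   71.8] yang -2.02 tiltx [ 0.001 -0.    -1.   ] t 5.25 F [-0.6  0.3 -0.1] op 30.3
delta units [ 1.097 -0.023 -0.009]
```

View pics/w3.png

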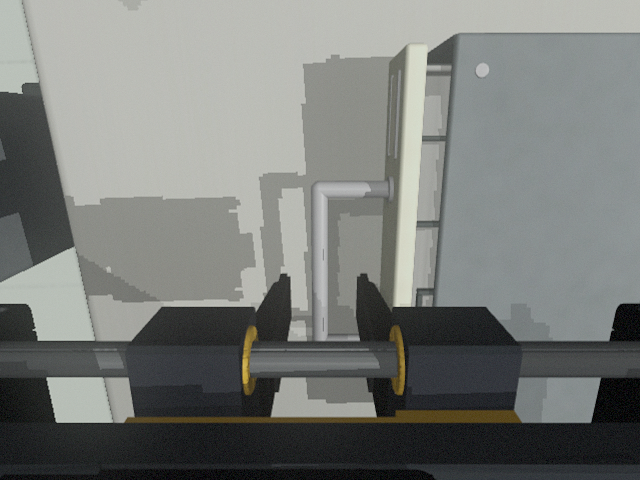

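>>> step_arm(steps=[[0.4,-0.02,0,0],[0.4,0,0,0],[0.3,0,0,0],[0,0,0,0],[0,0,0,0]])

```text
t: 5.92
eef_pos: [522.4, -15.6, 16.3]
tcp_rot: [1.53, 1.57, -0.078]
ft_force: [0.3, -0.0, -0.0]
opening: 0.32
```

>>> step_arm(steps=[[0,0,0,0],[0,0,0,0],[0,0,0,0],[0,0,0,0],[0,0,0,0],[0,0,0,0]], jaw=1)

```text
t: 6.68
eef_pos: [522.0, -15.6, 15.8]
tcp_rot: [1.838, 1.571, 0.231]
ft_force: [-1.9, 0.9, 4.7]
opening: 0.083
```

```bash
python3 -c "
from h import *
go([522.3,-14.5,17])"
```

```text
pos [522.  -15.6  15.8] yang -2.09 tiltx [ 0.  0. -1.] t 6.675 F [-1.9  0.9  4.7] op 7.9
delta units [-0.023  0.005 -0.021]
```

>>> step_arm(steps=[[0,-0.2,0,0],[0,-0.25,0,0],[0,-0.25,0,0],[0,-0.25,0,0],[0,-0.25,0,0],[0,-0.2,0,0],[0,-0.1,0,0],[0,0,0,0]])

```text
t: 7.68
eef_pos: [445.8, -12.9, 15.8]
tcp_rot: [-1.623, 1.57, 3.053]
ft_force: [-1.3, -3.2, 8.5]
opening: 0.088
```

```bash
python3 -c "
from h import *
go([440,-14.5,17])
t=read_camera('top');cv2.imwrite('pics/t2.png',t[:,:,::-1]);crop(t,(270,165,410,305),4.2,'pics/t2c.png')"
```

```text
pos [445.8 -12.9  15.8] yang -2.08 tiltx [-0.001  0.    -1.   ] t 7.675 F [-1.3 -3.2  8.5] op 8.3
delta units [-0.024 -0.114  0.036]
```

View pics/t2c.png

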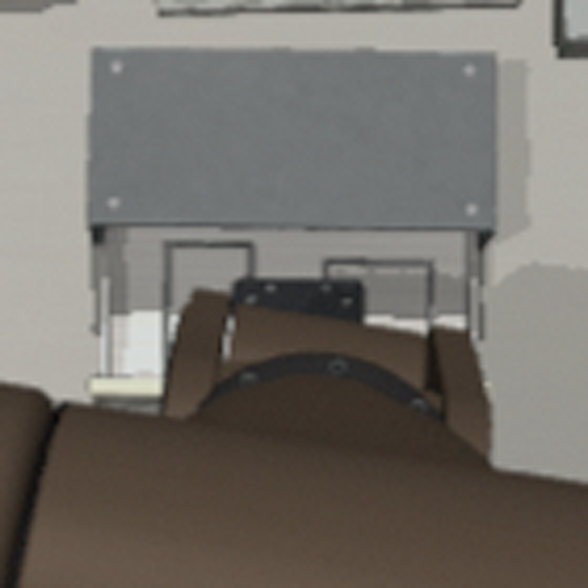

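Drawer follows the pinch (76 mm pulled, both nests' ribs visible). Continue slowly to the stop.

>>> step_arm(steps=[[0,-0.08,0,0],[0,-0.04,0,0],[0,-0.02,0,0],[0,0,0,0]])

```text
t: 8.22
eef_pos: [439.4, -12.7, 15.8]
tcp_rot: [1.22, 1.571, -0.388]
ft_force: [0.3, -2.5, 5.8]
opening: 0.085
```

>>> step_arm(steps=[[0,-0.04,0,0],[0,-0.04,0,0],[0,0,0,0]])

```text
t: 8.6
eef_pos: [435.7, -12.6, 15.8]
tcp_rot: [1.432, 1.57, -0.176]
ft_force: [1.0, -2.7, 6.0]
opening: 0.085
```

>>> step_arm(steps=[[0,-0.04,0,0],[0,-0.02,0,0],[0,0,0,0]])

```text
t: 8.98
eef_pos: [435.7, -12.7, 15.9]
tcp_rot: [1.471, 1.564, -0.136]
ft_force: [13.3, 3.0, -3.0]
opening: 0.086
```

>>> step_arm(steps=[[0,-0.04,0,0],[0,0,0,0]])

```text
t: 9.22
eef_pos: [435.7, -12.7, 15.9]
tcp_rot: [1.47, 1.56, -0.137]
ft_force: [21.8, 6.6, -9.9]
opening: 0.085
```

>>> step_arm(steps=[[0,0.1,0,0],[0,0,0,0],[0,0,0,0],[0,0,0,0],[0,0,0,0]], jaw=0.68)

```text
t: 9.85
eef_pos: [435.8, -12.4, 15.6]
tcp_rot: [-1.975, 1.57, 2.701]
ft_force: [0.1, 0.5, -0.2]
opening: 0.32
```

>>> step_arm(steps=[[-0.5,0,0,0],[-0.7,0,0,0],[-0.7,0,0,0],[-0.7,0.6,0.2,0],[-0.7,0.6,0.2,0],[-0.7,0.6,0.2,0],[0,0,0,0],[0,0,0,0]])

```text
t: 10.85
eef_pos: [523.7, -45.4, 214.6]
tcp_rot: [-1.776, 1.569, 2.9]
ft_force: [0.1, -0.8, -0.5]
opening: 0.322
```

```bash
python3 -c "
from h import *
go([414.2,296,200])
print(state()['tcp_rot'].tolist(),state()['eef_pos'].tolist())
w=read_camera('wrist');cv2.imwrite('pics/w4.png',w[:,:,::-1])
t=read_camera('top');cv2.imwrite('pics/t3.png',t[:,:,::-1]);crop(t,(270,165,410,305),4.2,'pics/t3c.png')"
```

```text
pos [523.7 -45.4 214.6] yang -2.09 tiltx [-0.002  0.    -1.   ] t 10.85 F [ 0.1 -0.8 -0.5] op 30.6
delta units [ 0.3   -2.436 -6.744]
[-1.7759796630308626, 1.5688684647915512, 2.8999694454705205] [523.685238286213, -45.41030740424244, 214.61975761491976]
```

View pics/w4.png

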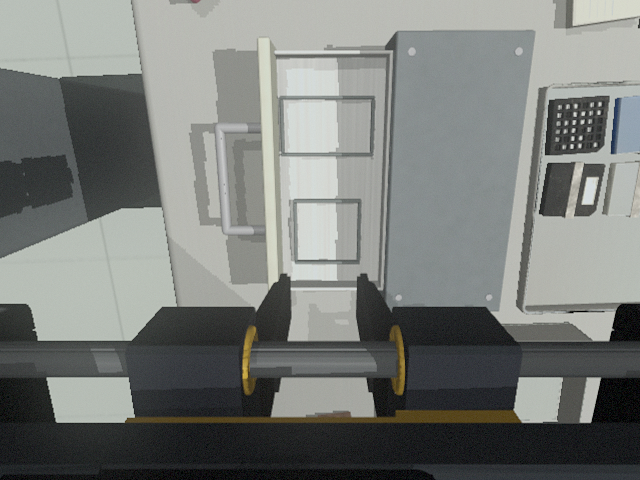

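View pics/t3c.png

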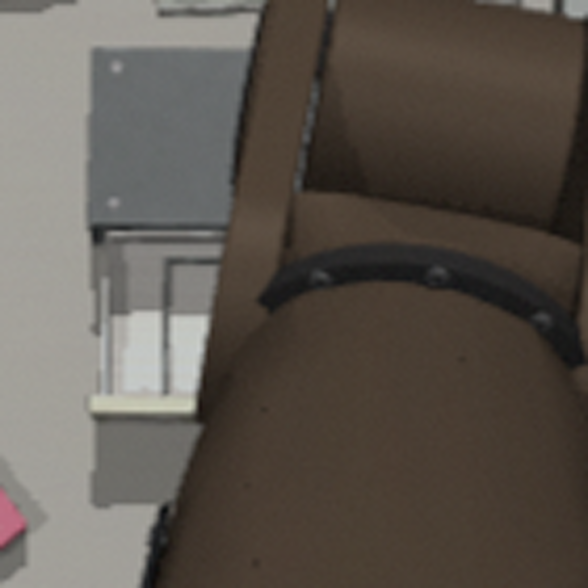

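```bash
python3 -c "
from h import *
w=cv2.imread('pics/w4.png')[:,:,::-1]
crop(w,(260,80,400,180),5.5,'pics/w4c.png')"
```

```text
(no output)
```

View pics/w4c.png

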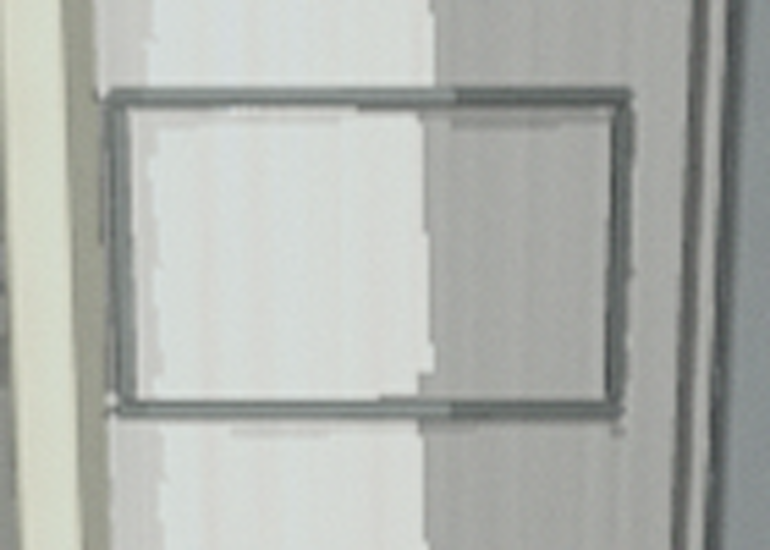

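```bash
python3 - <<'E' 2>/dev/null
from h import *
st={'eef_pos':np.array([523.685,-45.410,214.620]),'tcp_rot':[-1.7759796630308626, 1.5688684647915512, 2.8999694454705205]}
W=cam('wrist',st);T=cam('top')
f=lambda c:((c[0]+.5)/5.5-.5+260,(c[1]+.5)/5.5-.5+80)
t=lambda c:((c[0]+.5)/4.2-.5+270,(c[1]+.5)/4.2-.5+165)
for q in ([(108,88),(631,90),(622,415),(118,413)],[(115,96),(622,98),(613,408),(128,407)]):
    P=np.array([onz(W,f(c),18) for c in q]);print(P.round(1).tolist(),P.mean(0).round(1),[np.linalg.norm(P[i]-P[i-1]).round(1) for i in range(4)])
    d=P[1]+P[2]-P[0]-P[3];print(np.degrees(np.arctan2(d[1],d[0])))
x,r=tri([(W,f((622,95))),(T,t((168,262)))]);print('ribcorner',x,r)
for z in (32,):
  print('wall top L',onz(W,(330,53),32),'R',onz(W,(330,289),32),'faceTopfront',onz(W,(260,40),54))
E
```

```text
[[489.3, 58.2, 18.0], [572.1, 54.9, 18.0], [570.5, 4.4, 18.0], [487.6, 7.7, 18.0]] [529.9  31.3  18. ] [np.float64(50.5), np.float64(82.9), np.float64(50.5), np.float64(83.0)]
-2.3030488537350036
[[490.3, 57.0, 18.0], [570.6, 53.8, 18.0], [569.0, 5.6, 18.0], [489.3, 8.6, 18.0]] [529.8  31.2  18. ] [np.float64(48.4), np.float64(80.4), np.float64(48.2), np.float64(79.8)]
-2.252926503480597
ribcorner [571.38107279  53.95929287   6.58963363] [np.float64(1.1028350210035254), np.float64(1.1028350210036033)]
wall top L [534.30281426  88.46493407  32.        ] R [ 527.69960476 -119.13327637   32.        ] faceTopfront [481.11677795  95.97227972  54.        ]
```

>>> step_arm(steps=[[0,0,0,0.52],[0,0,0,0.52],[0,0,0,0]], jaw=0.35)

```text
t: 11.32
eef_pos: [524.2, -45.4, 214.9]
tcp_rot: [-1.657, 1.569, 2.874]
ft_force: [-0.4, -0.0, 0.1]
opening: 0.581
```

```bash
python3 -c "
from h import *
go([414.2,296.2,214])"
```

```text
pos [524.2 -45.4 214.9] yang -10.37 tiltx [-0.001  0.    -1.   ] t 11.325 F [-0.4 -0.   0.1] op 55.2
delta units [ 0.024 -3.393 -6.325]
```

>>> step_arm(steps=[[0,-0.424,-0.79,0],[0,-0.424,-0.79,0],[0,-0.424,-0.79,0],[0,-0.424,-0.79,0],[0,-0.424,-0.79,0],[0,-0.424,-0.79,0],[0,-0.424,-0.79,0],[0,-0.424,-0.79,0],[0.8,0,0,0],[0.8,0,0,0],[0.8,0,0,0],[0.6,0,0,0],[0,0,0,0],[0,0,0,0]])

```text
t: 13.08
eef_pos: [415.3, 295.9, 66.4]
tcp_rot: [2.337, 1.57, 0.586]
ft_force: [-0.5, 0.5, 0.9]
opening: 0.647
```

```bash
python3 -c "
from h import *
go([414.2,296.2,9])
w=read_camera('wrist');cv2.imwrite('pics/w5.png',w[:,:,::-1])"
```

```text
pos [415.3 295.9  66.4] yang -10.36 tiltx [ 0.001  0.    -1.   ] t 13.075 F [-0.5  0.5  0.9] op 61.5
delta units [ 1.149e+00 -2.400e-02 -1.000e-03]
```

View pics/w5.png

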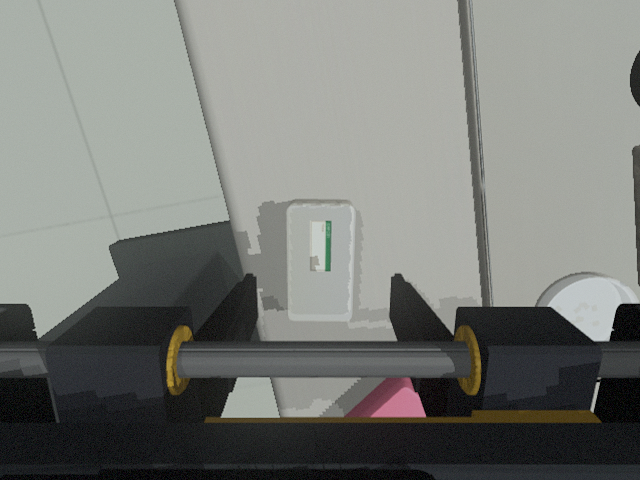

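```bash
python3 - <<'E' 2>/dev/null
from h import *
W=cam('wrist')
P=np.array([onz(W,c,22) for c in [(288,201),(354.5,201),(353.5,320),(288,320)]]);print(P.mean(0),[np.linalg.norm(P[i]-P[i-1]).round(1) for i in range(4)])
d=P[0]+P[1]-P[2]-P[3];print(np.degrees(np.arctan2(d[1],d[0])))
m=P.mean(0);go([m[0],m[1],9])
E
```

```text
[415.09807779 298.01875784  22.        ] [np.float64(72.0), np.float64(36.4), np.float64(71.9), np.float64(39.1)]
79.31138236190439
pos [415.5 296.   66.8] yang -10.37 tiltx [ 0.001  0.001 -1.   ] t 13.125 F [ 0.3 -0.5 -0.1] op 62.0
delta units [ 1.155 -0.017 -0.037]
```

>>> step_arm(steps=[[0.45,-0.01,-0.02,0],[0.4,0,0,0],[0.29,0,0,0],[0,0,0,0],[0,0,0,0]])

```text
t: 13.75
eef_pos: [415.2, 297.0, 9.4]
tcp_rot: [2.308, 1.57, 0.556]
ft_force: [-0.4, 0.3, -0.3]
opening: 0.648
```

>>> step_arm(steps=[[0,0,0,0],[0,0,0,0],[0,0,0,0],[0,0,0,0],[0,0,0,0],[0,0,0,0]], jaw=1)

```text
t: 14.5
eef_pos: [414.9, 296.9, 8.9]
tcp_rot: [2.413, 1.57, 0.66]
ft_force: [-1.1, -0.0, 4.6]
opening: 0.407
```

>>> step_arm(steps=[[-0.5,0,0,0],[-0.8,0,0,0],[-0.8,0,0,0],[-0.8,0,0,0],[0,0,0,0],[0,0,0,0]])

```text
t: 15.25
eef_pos: [414.5, 296.6, 153.0]
tcp_rot: [-0.985, 1.57, -2.738]
ft_force: [0.8, -0.5, -0.9]
opening: 0.407
```

```bash
python3 -c "
from h import *
go([529.8,31.2,150]);print(state()['joints'])
w=read_camera('wrist');cv2.imwrite('pics/w6.png',w[:,:,::-1])"
```

```text
pos [414.5 296.6 153. ] yang -10.41 tiltx [-0.001 -0.    -1.   ] t 15.25 F [ 0.8 -0.5 -0.9] op 38.7
delta units [0.06  3.228 4.805]
[4.91493838e-01 4.08009121e-01 1.90822729e+00 8.54328446e-05
 8.26071088e-01 6.73075800e-01]
```

View pics/w6.png

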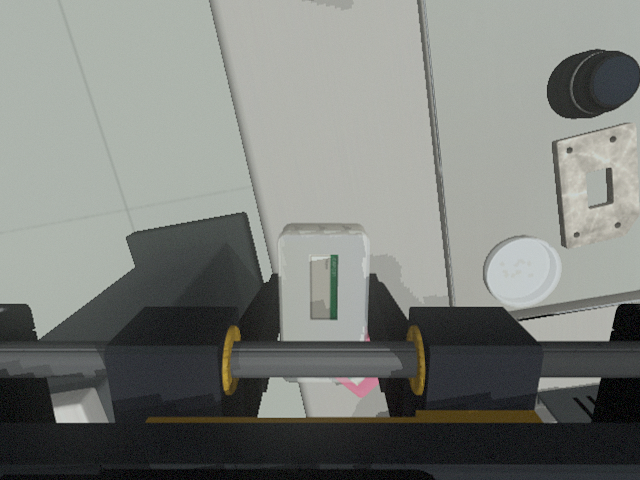

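>>> step_arm(steps=[[0,0.4,0.6,0],[0,0.4,0.6,0],[0,0.4,0.6,0],[0,0.4,0.6,0],[0,0.4,0.6,0],[0,0.4,0.6,0],[0,0.4,0.6,0],[0,0.4,0.6,0],[0,0,0,0.93],[0,0,0,0.93],[0,0,0,0.93],[0,0,0,0.93],[0,0,0,0.93],[0,0,0,0.93],[0,0,0,0.93],[0,0,0,0.93],[0,0,0,0.93],[0,0,0,0.93]])

```text
t: 17.55
eef_pos: [528.3, 31.9, 152.1]
tcp_rot: [-0.192, 1.568, 3.036]
ft_force: [0.3, 0.5, -0.9]
opening: 0.411
```

>>> step_arm(steps=[[0,0,0,0.93],[0,0,0,0],[0,0,0,0]])

```text
t: 17.92
eef_pos: [528.6, 31.9, 152.9]
tcp_rot: [-0.084, 1.57, 3.021]
ft_force: [0.6, -0.1, -0.3]
opening: 0.408
```

```bash
python3 -c "
from h import *
go([529.8,31.2,70]);print(state()['joints'])
w=read_camera('wrist');cv2.imwrite('pics/w7.png',w[:,:,::-1])"
```

```text
pos [528.6  31.9 152.9] yang -92.09 tiltx [-0.001  0.    -1.   ] t 17.925 F [ 0.6 -0.1 -0.3] op 38.7
delta units [ 1.658  0.012 -0.027]
[-6.46102141e-02  4.33320912e-01  1.86132018e+00  9.67034639e-05
  8.48237541e-01  1.54259015e+00]
```

View pics/w7.png

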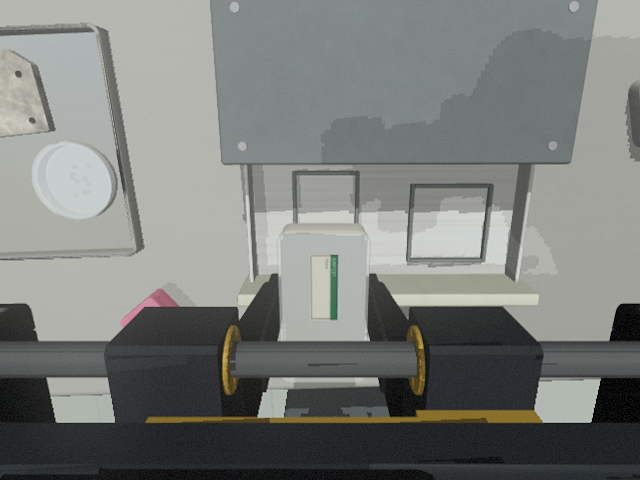

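```bash
python3 - <<'E' 2>/dev/null
from h import *
w=cv2.imread('pics/w7.png')[:,:,::-1]
crop(w,(260,160,400,340),4,'pics/w7c.png')
W=cam('wrist')
for uv,z in [((285,234),166),((364,234),166),((283,233),166),((367,233),166),((294,171),18),((359,171),18)]: print(uv,onz(W,uv,z).round(1))
E
```

```text
(285, 234) [563.8  47.2 166. ]
(364, 234) [562.6  14.9 166. ]
(283, 233) [564.3  48.  166. ]
(367, 233) [563.   13.7 166. ]
(294, 171) [572.8  53.6  18. ]
(359, 171) [571.    4.1  18. ]
```

View pics/w7c.png

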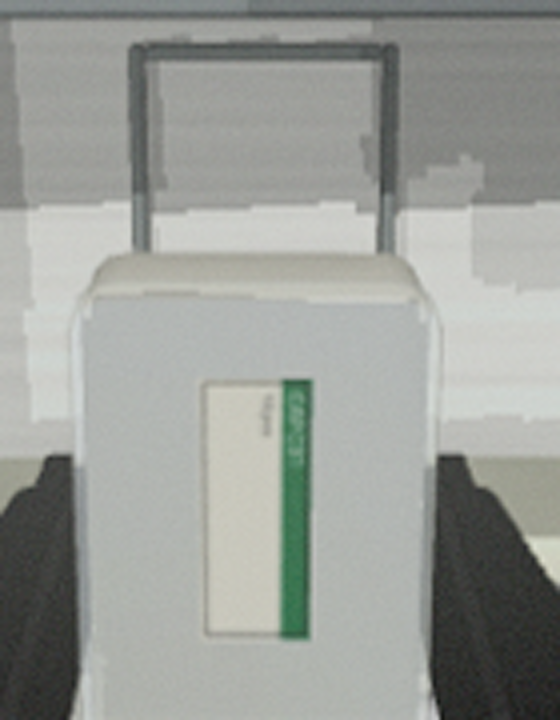

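>>> step_arm(steps=[[0.5,0.012,-0.026,0],[0.6,0,0,0],[0.6,0,0,0],[0.4,0,0,0],[0.26,0,0,0],[0,0,0,0],[0,0,0,0]])

```text
t: 18.85
eef_pos: [530.5, 31.2, 36.3]
tcp_rot: [-3.076, 1.57, 0.027]
ft_force: [0.1, -0.9, -0.0]
opening: 0.405
```

```bash
python3 -c "
from h import *
go([529.8,31.2,22])
w=read_camera('wrist');cv2.imwrite('pics/w8.png',w[:,:,::-1])"
```

```text
pos [530.5  31.2  36.3] yang -92.23 tiltx [ 0.001  0.    -1.   ] t 18.85 F [ 0.1 -0.9 -0. ] op 38.5
delta units [0.285 0.001 0.014]
```

View pics/w8.png

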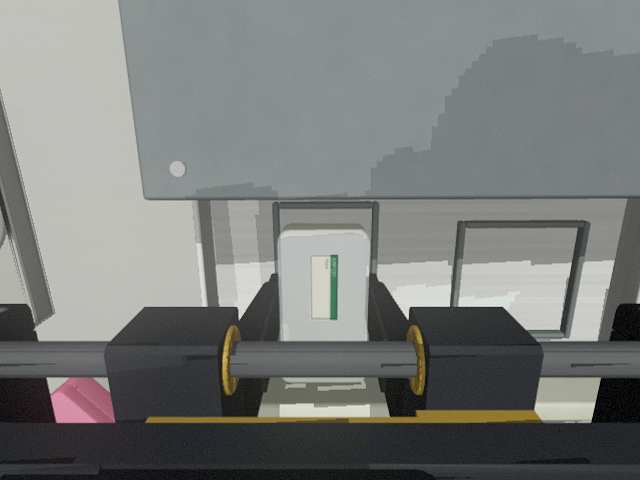

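>>> step_arm(steps=[[0.12,0,0.01,0],[0.1,0,0,0],[0.06,0,0,0],[0,0,0,0],[0,0,0,0]])

```text
t: 19.52
eef_pos: [529.6, 31.3, 21.6]
tcp_rot: [-1.544, 1.571, 1.558]
ft_force: [-0.2, 0.6, -0.1]
opening: 0.409
```

```bash
python3 -c "
from h import *
go([529.8,31.2,21])
w=read_camera('wrist');cv2.imwrite('pics/w9.png',w[:,:,::-1])"
```

```text
pos [529.6  31.3  21.6] yang -92.25 tiltx [ 0.  0. -1.] t 19.525 F [-0.2  0.6 -0.1] op 38.8
delta units [ 0.013  0.001 -0.003]
```

View pics/w9.png

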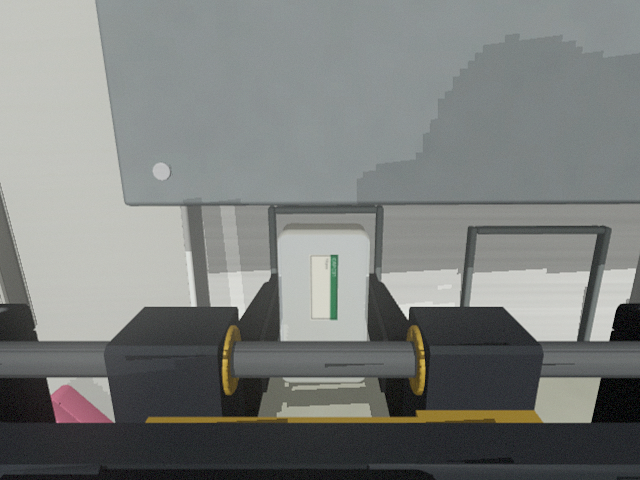

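>>> step_arm(steps=[[0,0,0,0],[0,0,0,0],[0,0,0,0],[0,0,0,0]], jaw=0.38)

```text
t: 20.08
eef_pos: [529.6, 31.2, 21.7]
tcp_rot: [-2.273, 1.571, 0.83]
ft_force: [-0.4, 0.0, -0.2]
opening: 0.618
```

>>> step_arm(steps=[[-0.4,0,0,0],[-0.8,0,0,0],[-0.8,0,0,0],[-0.8,0,0,0],[-0.4,0,-0.5,0],[0,0,-0.5,0],[0,0,0,0],[0,0,0,0]])

```text
t: 21.08
eef_pos: [578.5, 29.4, 181.0]
tcp_rot: [-0.063, 1.569, 3.039]
ft_force: [-0.4, 1.2, 0.6]
opening: 0.621
```

```bash
python3 -c "
from h import *
go([436,-12,180]);print(state()['joints'])
w=read_camera('wrist');cv2.imwrite('pics/w10.png',w[:,:,::-1])"
```

```text
pos [578.5  29.4 181. ] yang -92.24 tiltx [-0.002  0.    -1.   ] t 21.075 F [-0.4  1.2  0.6] op 59.0
delta units [0.025 0.938 2.816]
[-6.33515320e-02  4.62968677e-01  1.71157719e+00  7.77068987e-05
  9.68682007e-01  1.54655838e+00]
```

View pics/w10.png

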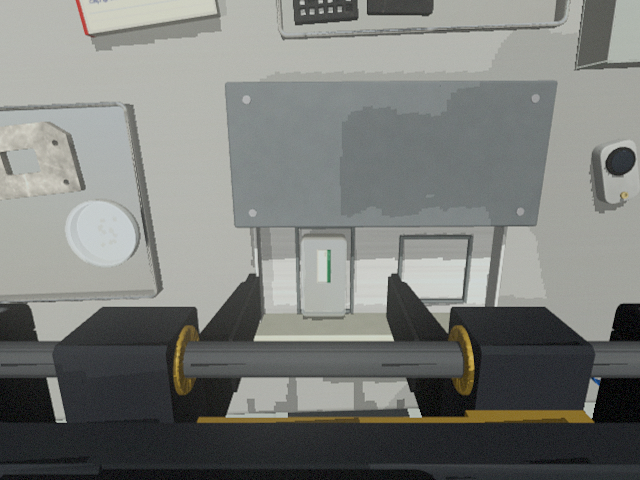

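```bash
python3 - <<'E' 2>/dev/null
from h import *
W=cam('wrist')
P=np.array([onz(W,c,34) for c in [(302.5,234),(348.5,234),(349,315),(301.5,315)]]);print(P.mean(0),P.round(1).tolist())
Q=np.array([onz(W,c,18) for c in [(298,226),(354,226)]]);print(Q)
crop(cv2.imread('pics/w10.png')[:,:,::-1],(280,215,380,330),5,'pics/w10c.png')
go([408,-10.5,181])
E
```

```text
[531.6769771   30.43912887  34.        ] [[569.4, 48.0, 34.0], [567.9, 9.9, 34.0], [493.9, 11.1, 34.0], [495.6, 52.8, 34.0]]
[[572.2717689   52.5226839   18.        ]
 [570.3769292    4.11923845  18.        ]]
pos [578.5  29.3 181.2] yang -92.25 tiltx [-0.001  0.    -1.   ] t 21.125 F [ 0.3 -0.2  0.6] op 59.2
delta units [0.009 0.93  3.377]
```

View pics/w10c.png

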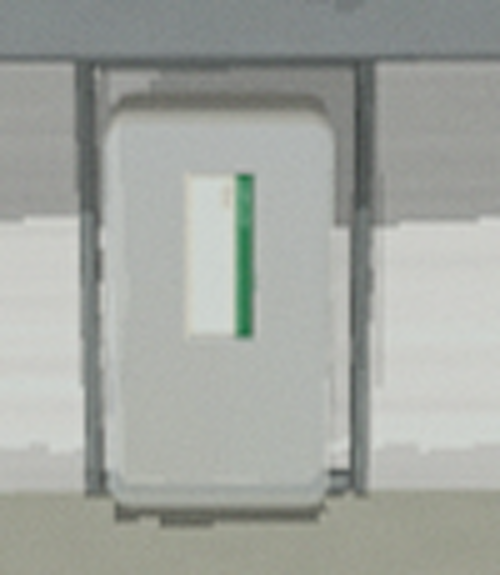

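>>> step_arm(steps=[[0,0.133,0.483,0],[0,0.133,0.483,0],[0,0.133,0.483,0],[0,0.133,0.483,0],[0,0.133,0.483,0],[0,0.133,0.483,0],[0,0.133,0.483,0],[0,0,0,0],[0,0,0,0]], jaw=1)

```text
t: 22.25
eef_pos: [409.3, -10.6, 181.8]
tcp_rot: [-3.138, 1.57, -0.036]
ft_force: [-0.1, 0.2, -0.0]
opening: 0.006
```

>>> step_arm(steps=[[0.6,0,0,0],[0.6,0,0,0],[0.6,0,0,0],[0.3,0,0,0],[0,0,0,0],[0,0,0,0]])

```text
t: 23.0
eef_pos: [409.4, -10.6, 77.0]
tcp_rot: [-3.122, 1.57, -0.019]
ft_force: [0.0, -0.1, 1.1]
opening: 0.007
```

```bash
python3 -c "
from h import *
go([408,-10.5,24]);print(state()['joints'])
w=read_camera('wrist');cv2.imwrite('pics/w11.png',w[:,:,::-1])"
```

```text
pos [409.4 -10.6  77. ] yang -92.24 tiltx [ 0.001 -0.    -1.   ] t 23.0 F [ 0.  -0.1  1.1] op 0.7
delta units [ 1.059 -0.     0.028]
[-1.87489977e-01  4.29984849e-01  2.21107096e+00  1.88414648e-04
  5.00004951e-01  1.42221332e+00]
```

View pics/w11.png

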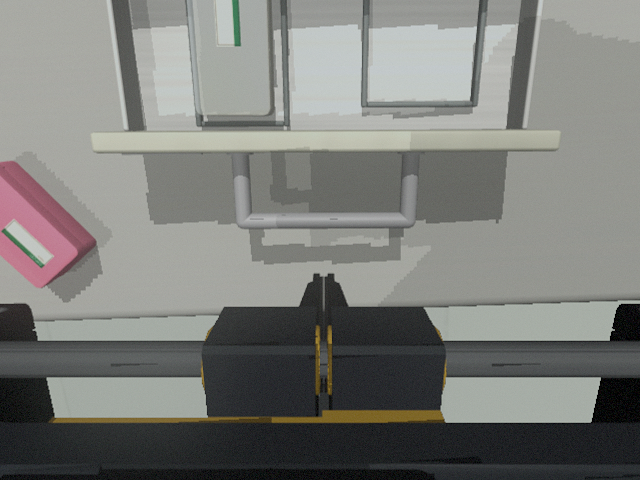

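>>> step_arm(steps=[[0.5,0,0,0],[0.55,0,0,0],[0,0,0,0],[0,0,-0.1,0],[0,0,-0.1,0],[0,0,-0.1,0],[0,0,-0.15,0],[0,0,-0.2,0],[0,0,-0.2,0],[0,0,-0.2,0],[0,0,-0.2,0],[0,0,-0.2,0],[0,0,-0.2,0],[0,0,-0.1,0],[0,0,0,0]])

```text
t: 24.92
eef_pos: [496.8, -14.1, 24.1]
tcp_rot: [3.071, 1.57, -0.11]
ft_force: [-0.5, -0.3, -0.3]
opening: 0.006
```

```bash
python3 -c "
from h import *
go([516.5,-14,24])
w=read_camera('wrist');cv2.imwrite('pics/w12.png',w[:,:,::-1])"
```

```text
pos [496.8 -14.1  24.1] yang -92.25 tiltx [ 0.001 -0.    -1.   ] t 24.925 F [-0.5 -0.3 -0.3] op 0.6
delta units [ 0.002 -0.018 -0.393]
```

View pics/w12.png

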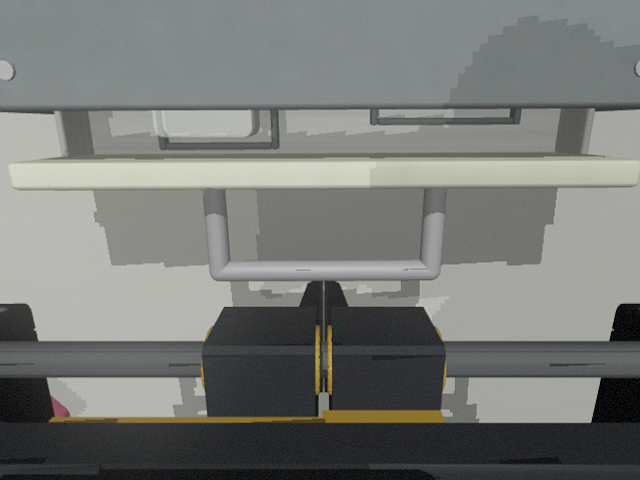

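>>> step_arm(steps=[[0,0,-0.1,0],[0,0,-0.1,0],[0,0,-0.08,0],[0,0,-0.04,0],[0,0,0,0]])

```text
t: 25.6
eef_pos: [512.6, -14.7, 24.2]
tcp_rot: [3.138, 1.57, -0.042]
ft_force: [-0.4, -0.7, 0.4]
opening: 0.005
```

>>> step_arm(steps=[[0,0,-0.04,0],[0,0,-0.04,0],[0,0,0,0]])

```text
t: 25.98
eef_pos: [514.7, -14.7, 24.0]
tcp_rot: [-0.086, 1.567, 3.017]
ft_force: [-8.0, -0.9, 4.8]
opening: 0.004
```

>>> step_arm(steps=[[0,0,-0.04,0],[0,0,-0.04,0],[0,0,0,0]])

```text
t: 26.35
eef_pos: [515.0, -14.7, 23.9]
tcp_rot: [-0.07, 1.559, 3.033]
ft_force: [-23.4, -3.6, 17.0]
opening: 0.006
```

Hard against the closed stop. Back off and rise to look.

>>> step_arm(steps=[[0,0,0.15,0],[0,0,0.3,0],[0,0,0.3,0],[0,0,0,0],[-0.6,0,0,0],[-0.8,0,0,0],[-0.8,0,0,0],[-0.8,0,0,0],[-0.6,0,0,0],[0,0,0,0],[0,0,0,0]])

```text
t: 27.72
eef_pos: [482.6, -13.5, 203.5]
tcp_rot: [-0.341, 1.57, 2.761]
ft_force: [0.8, -0.3, -0.1]
opening: 0.005
```

```bash
python3 -c "
from h import *
go([516.5,-14,24])
w=read_camera('wrist');cv2.imwrite('pics/w13.png',w[:,:,::-1])
w=read_camera('scene');crop(w,(190,150,470,390),2.8,'pics/s13.png')
W=cam('wrist')"
```

```text
pos [482.6 -13.5 203.5] yang -92.25 tiltx [-0.001  0.    -1.   ] t 27.725 F [ 0.8 -0.3 -0.1] op 0.4
delta units [ 3.59  -0.016 -0.68 ]
```

View pics/w13.png

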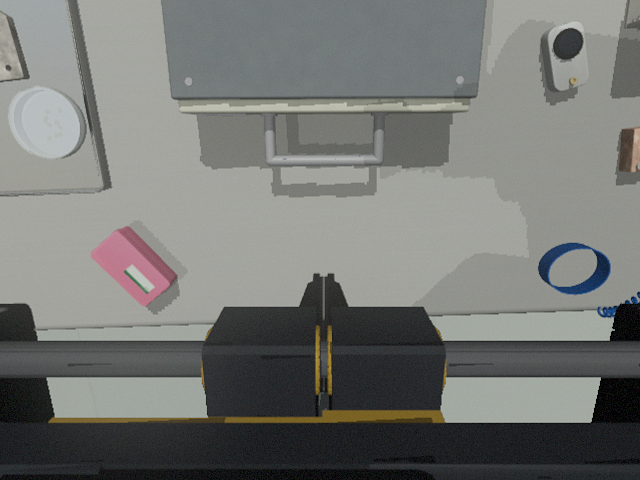

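View pics/s13.png

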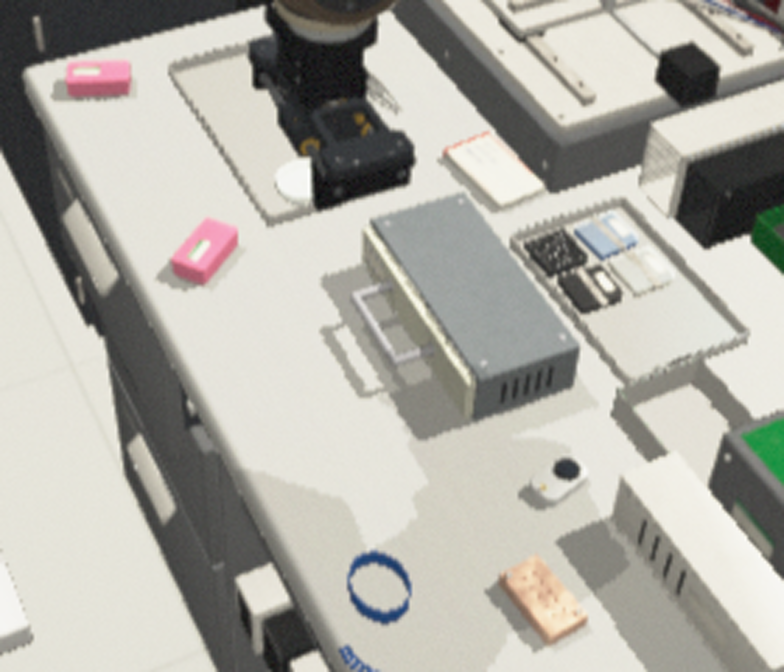

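```bash
python3 - <<'E' 2>/dev/null
from h import *
W=cam('wrist')
print(onz(W,(325,159.5),34), onz(W,(325,105),54))
print(job_done())
E
```

```text
[531.34307553 -15.78583719  34.        ] [573.95517818 -17.33024293  54.        ]
the job is handed in; nothing more can be done
None
```

The job is done and handed in at about 27.7 s, well inside the 67 s limit. I could not see the box again once the drawer had shut.

- **Opening:** I pinched the handle and pulled the drawer to its end stop. It moved about 86 mm from its starting gap.
- **Placing:** I gripped the white capillary box across its 39 mm side and set it in the oblong nest. The wrist picture after letting go shows it flat between the ribs. Its measured centre was about 2 mm from the nest's, with the long side along the drawer.
- **Shutting:** I pushed the handle slowly, at about 80 mm/s and slower near the end, until the wrist force rose to about 23 N along the push at the stop. Then I backed off and lifted clear.

**Last checks:**
- The handle measured x ≈ 531 mm shut, against 436 mm fully open. That matches the 95 mm travel.
- The arm touched nothing at the end.
- In the last pictures the heater insert, the loupe and the pink look-alikes looked unmoved; I did not measure them again.

**Disagreement:** triangulating a nest rib from the top and wrist views gave a height of 6.6 mm instead of 18 mm. I put this down to the coarse top view and used the heights you gave. The nest position agreed with the handle and drawer-wall measurements.

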